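# Set the price board out over the edge of the display step

## Robot

A 6-joint arm with a two-finger parallel gripper is mounted at the origin on the work surface. World frame = base frame: x ahead of the robot, y to its left, z up, the work surface at z = 0. Lengths are in m, angles in rad, forces in N, time in s.
With the tool pointing down it reaches from about 0.35 to 0.775 m from the base axis. Payload 7.3 kg.
Tool frame: the origin (TCP) lies midway between the tips of the shut fingers; the grasp point (between the pads) lies 19 mm behind it (robot.tcp_to_grasp is the distance from the TCP to the grasp point, in m); x points along the fingers, z is the direction in which the jaws open and shut, and the axes are right-handed (so a half turn about x gives the same grasp; the last joint's range is limited). The gripper opens to 92 mm and grips with 3 to 60 N. Pads are 19 mm wide; open, the fingers measure 130 mm over their backs; the gripper's body (75 mm by 190 mm) begins 47 mm behind the grasp point.
Start: joints at [-0.146, 0.342, 1.524, -0, 1.275, -0.146], TCP at [0.525, 0, 0.227] pointing down, gripper open.
Joint ranges: [-2.53, 2.53], [-0.77, 2.02], [0.04, 2.7], [-1, 4.14], [0.28, 2.66], [-3.11, 3.11]. Speed limits (rad/s): [2.57, 2.57, 3.14, 3.14, 3.14, 3.14].

## Interface

Orientations are given as [roll, pitch, yaw] about the fixed x, y, z axes, in that order (R = Rz(yaw) Ry(pitch) Rx(roll)).
In Python, from cell import robot gives the robot as it stands.
- The arm moves only by the tool move_arm, never from a script. Its argument "deltas" is a list of rows, each an object with "dp": the shift along the tool's x, y, z in m, a list of three; "turn": the turn, a rotation vector about the tool's x, y, z in degrees, a list of three. A call has 1 to 10 rows; each row is the pose to reach, as a shift and turn from the pose commanded when the call began, along the tool's axes at that moment; what a row does not reach only later rows make up. A row lasts 1/10 s, in which the tool goes at most 50 mm and 8.59 degrees, less where a joint would pass 70% of its speed; a pose out of reach is approached as far as the arm can. A call with a gripper value outside its range is refused whole. "hand" is the finger opening in m, from 0 to 0.0918, set as the call begins (left out, the last holds). The fingers move at their own pace and stop on an object; "squeeze" is the grip in N (left out, the last holds). Time passes only in rows, so rows that repeat a pose let the fingers close. It gives the time, the measured TCP pose, the force and the opening at its end, in the units of the state.
- robot.observe(): the state, without advancing time (a new reading comes with each control period).
- robot.read_camera(name): name is "scene" or "side" or "wrist"; returns (picture, depth): 384x512x3 uint8, red, green, blue; 384x512 float32, m along the optical axis (not along the pixel's ray), 0 where there is no reading.
- robot.camera_info(name): a dict with "fx", "fy", "cx", "cy" (pixels), "R" (3x3) and "t" (3): a world point X has camera coordinates R X + t. Camera axes: x right, y down, z forward; pixel columns grow to the right and rows downward; lengths in m; the calibration is good to about 2 mm. The wrist camera is an equidistant fisheye: a pixel r from the principal point sees the ray r / f radians off the axis. A picture is of the moment at which its call begins: read the wrist's pose just before it. camera_info takes no time and is no camera call; for the wrist camera it gives the pose at the moment of the call.
- robot.hand_in(): hands the job in, once; it reports no verdict.
The state is a dict: "time": time; "qpos": joint angles; "qvel": joint speeds; "joint_efforts": joint torques, N m; "tool_pos": TCP position; "tool_rot": TCP orientation; "contact_force": force on the tool from outside, world axes, zero at the start; "torque": the same for the moment, N m; "opening": finger opening in m.
Only numpy, scipy, OpenCV 4.12 (cv2) and the standard library are available. Lean on these libraries where they do the work, as an engineer would, in place of code of your own. Each camera call takes 0.05 s, during which the arm holds its last target.

## Task

Push the rectangular price board along the top of the display step, towards the customers (away from the robot), until it sticks out 40 mm, give or take a centimetre, past the step's front edge and lies flat and square to that edge, so that a price clip can be hung on it. Only slide it with the fingers: do not lift or tip it. Leave the round trivet, the jars, the tin and everything else where they stand, and end with the hand clear.

Things in the scene. Friction and masses are not known exactly. Their poses are not given: they have to be found in the camera images.
- step_edge (a point): middle of the upper front edge (customers' side, away from the robot) of the fixed plywood display step, a low platform on the table. x points level outwards over the edge, square to it; y runs along the edge; z up. The step's flat top, 60 mm above the table, reaches 280 mm back from the edge and 310 mm to each side. Its place and yaw differ each time; it does not move when pushed
- board_center (a point): centre (half-way up) of the price board: a loose flat wooden board with a dark face, 130 mm long, 100 mm wide, 10 mm thick, 0.08 to 0.17 kg, lying flat on the step. x runs along its length, roughly towards the front edge; y across it; z up. With 40 mm out and square, this point lies 25 mm behind the edge. It slides with dry friction and stops when the push stops
- small_jar: small squat jar with a lid, 48 mm across, 52 mm tall, standing on the step between the board and the trivet, nearer the front edge; origin at the centre of its underside; a bystander
- tin: small tin, 48 mm across, 50 mm tall, standing near one end of the step; origin at the centre of its underside; a bystander
- jar_a: jar, 84 mm across, 120 mm tall, on the table to the left of the step; origin at the centre of its underside; a bystander
- jar_b: second jar like jar_a, on the table to the left of the step; origin at the centre of its underside; a bystander
- tape: roll of clear tape lying flat on the table to the right of the step, 90 mm across, 40 mm tall; origin at the centre of its underside; a bystander
- booklets: bundle of three booklets, 140 x 100 x 36 mm, lying on the table to the right of the step; origin at the centre of its underside; a bystander
- trivet: round wooden trivet, a disc 110 mm across and 10 mm thick lying flat on the step beside the price board (to the left or right of it); origin at the centre of its underside; a bystander
There are look-alikes about, which are no part of the job. What is shaped like the part that bears board_center but red or turquoise is not meant.

How it is judged:
By the outcome, as a careful person would: the job done as asked, in the order asked, and still so for the second after the job is handed in, with the robot touching nothing.
It also fails if it takes over 42 s, if anything falls off the work surface, if the arm or the gripper's body presses on something with over 40 N, if the wrist force passes 120 N, or if a joint passes its speed limit or range.

## Working session

There is one attempt and no reset: what is moved stays moved. The work goes in short steps, Python scripts to look and compute and a tool call to move; the robot and the scene stay as the last step left them, time stands still between calls to the robot, and variables do not carry over. Pictures are saved under pics/ and viewed, and the job is handed in when it is done.

Besides the shell and the picture viewer there is one more tool, called after ">>>" as name([rows], argument=value, ...), one row to a line, values as JSON. move_arm: Moves the arm, as the interface text tells. Its arguments: {"type":"object","properties":{"deltas":{"type":"array"},"hand":{"type":"number"},"squeeze":{"type":"number"}},"required":["deltas"]}

```bash
mkdir -p pics
python3 - <<'E'
from cell import robot
import cv2, numpy as np, pickle
s=robot.observe(); print(s)
for n in ["scene","side","wrist"]:
    i=robot.camera_info(n); p,d=robot.read_camera(n)
    pickle.dump((i,p,d),open(f"{n}0.pkl","wb"))
    cv2.imwrite(f"pics/{n}0.png",p[:,:,::-1]); print(n,i)
E
```

```text
{'time': 0.0, 'qpos': array([-1.45988451e-01,  3.42716292e-01,  1.52501221e+00,  9.77679501e-06,
        1.27542202e+00, -1.45985527e-01]), 'qvel': array([-4.02616857e-06, -9.49292179e-04,  8.18187401e-04,  8.97136636e-04,
        9.94526629e-04,  2.03374659e-04]), 'joint_efforts': array([ 7.61924657e-04, -4.31245601e+01, -2.44219762e+01,  7.17750052e-02,
        5.59406646e-02, -1.04314388e-04]), 'tool_pos': array([5.24587741e-01, 9.19455004e-05, 2.26049991e-01]), 'tool_rot': array([2.9896061 , 1.56923842, 2.98960033]), 'contact_force': array([-0.28377388, -0.35510575, -0.17530756]), 'torque': array([ 0.00519703, -0.022029  , -0.02537958]), 'opening': 0.09177602010181152}
scene {'fx': 361.71520863409864, 'fy': 361.71520863409864, 'cx': 260.9282162719439, 'cy': 193.05155581181637, 'R': array([[-0.34293042,  0.93920183, -0.0172814 ],
       [ 0.71194037,  0.24786087, -0.6570433 ],
       [-0.61281288, -0.23762346, -0.75365474]]), 't': array([ 0.17791575, -0.30613041,  1.58662423])}
side {'fx': 486.523675842565, 'fy': 486.523675842565, 'cx': 261.569607472198, 'cy': 192.97299555542511, 'R': array([[ 0.99116052, -0.13223351, -0.01072983],
       [-0.10551678, -0.73670666, -0.66792926],
       [ 0.08041789,  0.66315729, -0.74414741]]), 't': array([-0.46867964,  0.0806213 ,  1.78147037])}
wrist {'fx': 297.3186396354542, 'fy': 297.3186396354542, 'cx': 258.048448021999, 'cy': 187.9080793469681, 'R': array([[ 9.99997691e-01,  6.35412609e-04, -2.05267622e-03],
       [ 1.18593961e-03, -9.59812849e-01,  2.80638359e-01],
       [-1.79186386e-03, -2.80640145e-01, -9.59811387e-01]]), 't': array([-0.52501558, -0.03505488,  0.38975578])}
```

View pics/scene0.png

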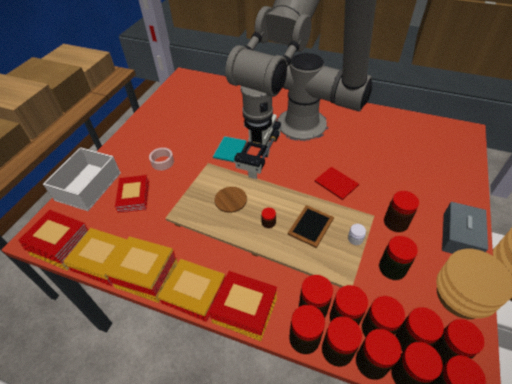

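View pics/side0.png

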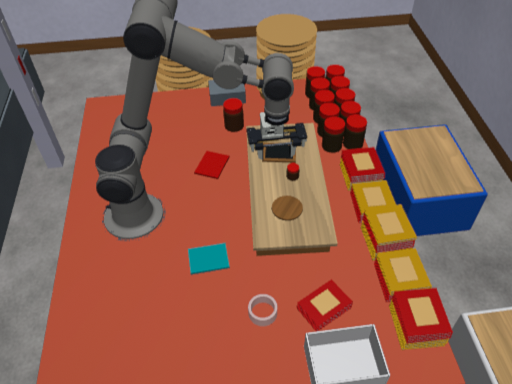

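View pics/wrist0.png

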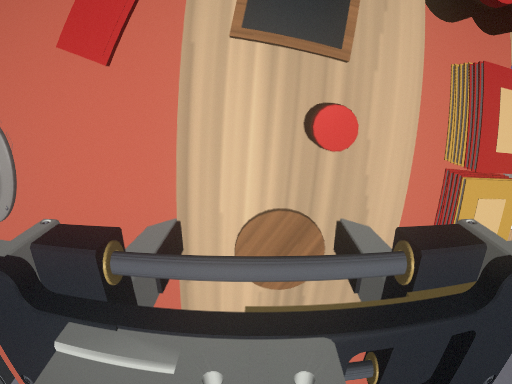

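The scene view shows the board at about (312,224), the small jar at (269,215), the trivet at (231,199) and the tin at (357,234). The wrist view shows the board at (295,25). Next I'll measure the step and the board.

```bash
cat > h.py <<'E'
import cv2, numpy as np, pickle
def ray(i,u,v,z,fish=False):
    x=(u-i['cx'])/i['fx'];y=(v-i['cy'])/i['fy']
    if fish:
        r=np.hypot(x,y); k=np.sin(r)/r if r>1e-9 else 1; d=np.array([x*k,y*k,np.cos(r)])
    else: d=np.array([x,y,1.])
    R=i['R'];c=-R.T@i['t'];w=R.T@d
    return c+w*(z-c[2])/w[2]
def pmap(i,d):
    v,u=np.mgrid[:d.shape[0],:d.shape[1]]
    P=np.stack([(u-i['cx'])/i['fx']*d,(v-i['cy'])/i['fy']*d,d],-1)
    return (P-i['t'])@i['R']
E
python3 - <<'E'
from h import *
for n in ["scene","side"]:
    i,p,d=pickle.load(open(n+"0.pkl","rb"))
    P=pmap(i,d); z=P[...,2]
    hsv=cv2.cvtColor(p,cv2.COLOR_RGB2HSV)
    # step top: height
    m=((abs(z-0.062)<0.009)&(d>0)&(P[...,0]>0.3)&(P[...,0]<0.9)&(abs(P[...,1])<0.6)).astype(np.uint8)
    m=cv2.morphologyEx(m,cv2.MORPH_OPEN,np.ones((3,3)))
    nl,lab,st,ce=cv2.connectedComponentsWithStats(m)
    k=1+np.argmax(st[1:,4]); print(n,st[k])
    mm=(lab==k).astype(np.uint8)
    mm=cv2.morphologyEx(mm,cv2.MORPH_CLOSE,np.ones((9,9)))
    pts=np.array([ray(i,u,v,0.06)[:2] for v,u in zip(*np.nonzero(mm))],np.float32)
    r=cv2.minAreaRect(pts); print("step",r); print(cv2.boxPoints(r))
    for nm,mask,zz in [("board_dark",(hsv[...,2]<70)&(z>0.05)&(z<0.085),0.07),("red",(hsv[...,0]<8)&(hsv[...,1]>170)&(z>0.09)&(z<0.13),0.112)]:
        mask=(mask&(P[...,0]>0.3)&(P[...,0]<0.9)).astype(np.uint8)
        nl,lab,st,ce=cv2.connectedComponentsWithStats(mask)
        for k in range(1,nl):
            if st[k,4]>60:
                q=np.array([ray(i,u,v,zz)[:2] for v,u in zip(*np.nonzero(lab==k))],np.float32)
                print(nm,st[k],ce[k],cv2.minAreaRect(q),np.median(z[lab==k]))
    big=cv2.resize(p[150:300,150:400] if n=="scene" else p[90:260,200:360],None,fx=3.2,fy=3.2,interpolation=cv2.INTER_CUBIC)
    cv2.imwrite(f"pics/{n}0z.png",big[:,:,::-1])
E
```

```text
scene [  166   164   207   122 11968]
step ((0.5794088244438171, 0.04874345660209656), (0.6195515990257263, 0.28408220410346985), 85.81100463867188)
[[ 0.4151191  -0.24982917]
 [ 0.6984424  -0.2705804 ]
 [ 0.74369854  0.3473161 ]
 [ 0.46037525  0.36806732]]
board_dark [  0 125  20  18  69] [  9.23188406 133.55072464] ((0.5299666523933411, -1.0770009756088257), (0.020907804369926453, 0.1093883290886879), 89.30509185791016) 0.0556129956587345
board_dark [447 204  39  47 203] [456.33990148 235.15270936] ((0.4391481280326843, 0.6074658632278442), (0.18138335645198822, 0.09361431002616882), 34.33068084716797) 0.06061801180683164
board_dark [387 206  27  18 192] [397.796875 217.53125 ] ((0.4462902247905731, 0.44223085045814514), (0.07810121029615402, 0.057192835956811905), 80.73770904541016) 0.06733333034299549
board_dark [293 209  36  33 662] [310.70845921 224.74018127] ((0.5678070187568665, 0.18696638941764832), (0.07607906311750412, 0.1058802679181099), 78.71781158447266) 0.06976013476936843
board_dark [382 252  29  21 206] [393.37378641 265.1407767 ] ((0.6270422339439392, 0.44887825846
[... 2589 characters left out ...]
6] [277.71568627 151.4379085 ] ((0.5649113059043884, 0.1880059540271759), (0.0795871689915657, 0.10417187958955765), 81.76382446289062) 0.0711160744221263
red [ 307   65   55   70 1966] [333.05137335 100.80467955] ((0.8305338025093079, 0.4381166696548462), (0.46589162945747375, 0.15390275418758392), 89.8944320678711) 0.12393264114469768
red [223  98  20  17 260] [232.36923077 106.26153846] ((0.4107593595981598, 0.44044697284698486), (0.10718044638633728, 0.07874337583780289), 85.43419647216797) 0.11879341830118507
red [287 162  12  12 111] [292.77477477 167.8018018 ] ((0.5948435068130493, 0.04939305782318115), (0.05699317157268524, 0.04036053270101547), 80.40190887451172) 0.11154872435055345
```

```bash
ls pics
```

```text
scene0.png
scene0z.png
side0.png
side0z.png
wrist0.png
```

Run:
```python
from h import *
from scipy.spatial.transform import Rotation as Ro
print(Ro.from_euler('xyz',[2.9896061 , 1.56923842, 2.98960033]).as_matrix().round(3))
for n in ["scene","side"]:
    i,p,d=pickle.load(open(n+"0.pkl","rb"))
    P=pmap(i,d); z=P[...,2]
    m=((z>0.102)&(z<0.118)&(P[...,0]>0.4)&(P[...,0]<0.76)&(P[...,1]>-.3)&(P[...,1]<.37)).astype(np.uint8)
    nl,lab,st,ce=cv2.connectedComponentsWithStats(m)
    for k in range(1,nl):
        if st[k,4]>25: print(n,st[k],P[lab==k].mean(0),p[lab==k].mean(0))
```

```text
[[-0.002  0.     1.   ]
 [ 0.     1.    -0.   ]
 [-1.     0.    -0.002]]
scene [261 208  15  13 150] [0.60305448 0.05510515 0.1104013 ] [169.74666667  24.60666667  18.40666667]
scene [350 224  16  14 158] [0.57206355 0.32679895 0.10857433] [193.25316456 187.70253165 197.48734177]
side [287 162  12  12 102] [0.59521561 0.05160295 0.11093156] [160.42156863  26.59803922  18.79411765]
```

View pics/scene0z.png

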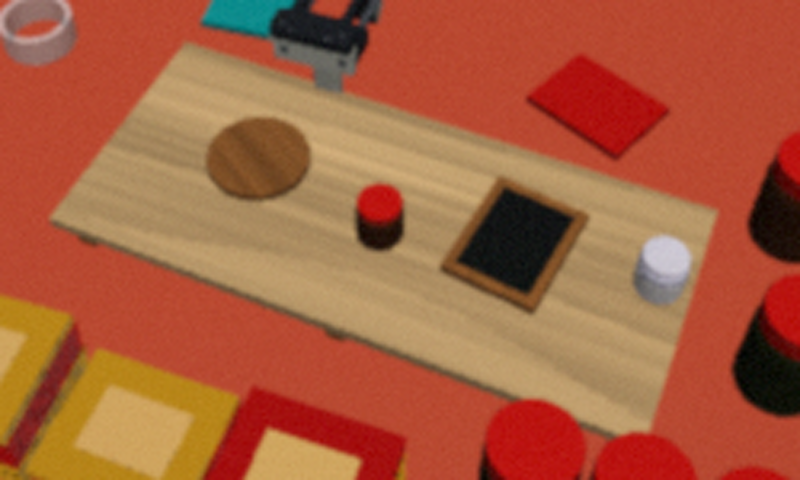

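>>> move_arm([
  {"dp": [0, 0.019, -0.009], "turn": [8.5, 0, 0]},
  {"dp": [0, 0.038, -0.018], "turn": [17, 0, 0]},
  {"dp": [0, 0.057, -0.027], "turn": [25.5, 0, 0]},
  {"dp": [0, 0.076, -0.036], "turn": [34, 0, 0]},
  {"dp": [0, 0.095, -0.045], "turn": [42.5, 0, 0]},
  {"dp": [0, 0.114, -0.054], "turn": [51, 0, 0]},
  {"dp": [0, 0.133, -0.063], "turn": [59.5, 0, 0]},
  {"dp": [0, 0.152, -0.072], "turn": [68, 0, 0]},
  {"dp": [0, 0.171, -0.081], "turn": [76.5, 0, 0]},
  {"dp": [0, 0.19, -0.085], "turn": [85, 0, 0]},
], hand=0.06)

```text
time: 1.15
tool_pos: [0.4391, 0.1907, 0.2266]
tool_rot: [-1.391, 1.57, -2.88]
contact_force: [0.5, 0.1, -0.3]
opening: 0.0596
```

>>> move_arm([
  {"dp": [0, 0, 0], "turn": [5, 0, 0]},
  {"dp": [0, 0, 0], "turn": [9.2, 0, 0]},
  {"dp": [0, 0, 0], "turn": [9.2, 0, 0]},
  {"dp": [0, 0, 0], "turn": [9.2, 0, 0]},
  {"dp": [0, 0, 0], "turn": [9.2, 0, 0]},
])

```text
time: 1.65
tool_pos: [0.44, 0.1899, 0.2266]
tool_rot: [-1.101, 1.571, -2.744]
contact_force: [-0.6, 0.3, 0.0]
opening: 0.06
```

```bash
cat > look.py <<'E'
from cell import robot
from h import *
from scipy.spatial.transform import Rotation as Ro
import sys
k=sys.argv[1]; cams=sys.argv[2:]
s=robot.observe(); print(s['time'],s['tool_pos'].round(4),s['contact_force'].round(2),s['opening'],s['qpos'].round(2))
print(Ro.from_euler('xyz',s['tool_rot']).as_matrix().round(3))
for n in cams:
    i=robot.camera_info(n); p,d=robot.read_camera(n)
    pickle.dump((i,p,d),open(f"{n}{k}.pkl","wb"))
    cv2.imwrite(f"pics/{n}{k}.png",p[:,:,::-1])
E
python3 look.py 1 wrist scene side
```

```text
1.65 [0.44   0.1899 0.2266] [-0.58  0.27  0.  ] 0.06000275332885791 [ 0.25  0.26  1.64 -0.    1.24  1.89]
[[-0.     0.997 -0.072]
 [-0.    -0.072 -0.997]
 [-1.    -0.     0.   ]]
```

View pics/wrist1.png

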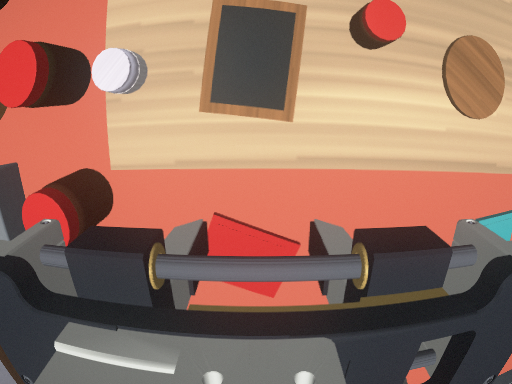

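View pics/scene1.png

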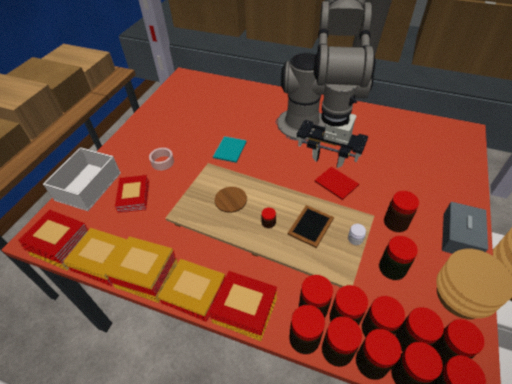

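The wrist view now shows the whole board, with its rear edge from (200,111) to (292,121) and front edge from (215,0) to (306,5). The step's rear edge is at about row 168.

```bash
cat > meas.py <<'E'
from h import *
import sys
def lab_near(p): return cv2.cvtColor(p,cv2.COLOR_RGB2HSV)
def board(n,k,c0):
    i,p,d=pickle.load(open(f"{n}{k}.pkl","rb"))
    f=n=="wrist"
    hsv=cv2.cvtColor(p,cv2.COLOR_RGB2HSV)
    dark=(hsv[...,2]<75).astype(np.uint8)
    # candidate comps
    nl,lab,st,ce=cv2.connectedComponentsWithStats(dark)
    best=None
    for j in range(1,nl):
        if st[j,4]<150: continue
        c=ray(i,*ce[j],0.07,f)[:2]
        e=np.linalg.norm(c-c0)
        if best is None or e<best[0]: best=(e,j)
    j=best[1]
    cnt,_=cv2.findContours((lab==j).astype(np.uint8),cv2.RETR_EXTERNAL,cv2.CHAIN_APPROX_NONE)
    q=np.array([ray(i,*c[0],0.07,f)[:2] for c in max(cnt,key=len)],np.float32)
    r=cv2.minAreaRect(q); (w,h),a=r[1],r[2]
    if w<h: a-=90
    a=(a+90)%180-90
    print(n,"inner face centre",np.round(r[0],4),"size",np.round(r[1],4),"long yaw",round(a,2))
def step(n,k):
    i,p,d=pickle.load(open(f"{n}{k}.pkl","rb")); f=n=="wrist"
    hsv=cv2.cvtColor(p,cv2.COLOR_RGB2HSV)
    wood=((hsv[...,0]>12)&(hsv[...,0]<26)&(hsv[...,2]>130)&(hsv[...,1]<150)).astype(np.uint8)
    nl,lab,st,ce=cv2.connectedComponentsWithStats(wood)
    best=min((np.linalg.norm(ray(i,*ce[j],0.06,f)[:2]-[.575,.048]),j) for j in range(1,nl) if st[j,4]>2000)
    m=(lab==best[1]).astype(np.uint8)
    cnt,_=cv2.findContours(m,cv2.RETR_EXTERNAL,cv2.CHAIN_APPROX_NONE)
    q=np.array([ray(i,*c[0],0.06,f)[:2] for c in max(cnt,key=len)])
    # fit lines in step frame
    a=np.radians(-4.2);R=np.array([[np.cos(a),np.sin(a)],[-np.sin(a),np.cos(a)]])
    g=(q-[.575,.048])@R.T
    for nm,s in (("rear",-.14),("front",.14)):
        sel=(abs(g[:,0]-s)<.015)&(abs(g[:,1])<.28)
        for _ in range(4):
            if sel.sum()<20: break
            c=np.polyfit(g[sel,1],g[sel,0],1); res=g[:,0]-np.polyval(c,g[:,1])
            sel=(abs(res)<.003)&(abs(g[:,1])<.28)&(abs(g[:,0]-s)<.03)
        if sel.sum()>=20: print(n,nm,"offset along n",round(c[1]-0+0,4),"yaw",round(-4.2-np.degrees(np.arctan(c[0])),2),"n",sel.sum(), "rms",res[sel].std().round(4),"abs point",(np.array([.575,.048])+R.T@[c[1],0]).round(4))
E
python3 - <<'E'
from meas import *
for n in ("wrist","scene","side"):
    board(n,1,np.array([.567,.187]))
    step(n,1)
E
```

```text
wrist inner face centre [0.574  0.1855] size [0.0768 0.0936] long yaw -10.91
wrist rear offset along n -0.139 yaw -4.13 n 381 rms 0.0004 abs point [0.4364 0.0582]
scene inner face centre [0.5679 0.1864] size [0.0769 0.1065] long yaw -11.11
scene rear offset along n -0.1358 yaw -4.17 n 150 rms 0.0013 abs point [0.4396 0.0579]
scene front offset along n 0.1394 yaw -4.07 n 153 rms 0.001 abs point [0.7141 0.0378]
side inner face centre [0.5651 0.186 ] size [0.074  0.1051] long yaw -9.99
side rear offset along n -0.139 yaw -4.22 n 110 rms 0.001 abs point [0.4364 0.0582]
side front offset along n 0.1353 yaw -4.14 n 109 rms 0.0011 abs point [0.7099 0.0381]
```

>>> move_arm([
  {"dp": [0.02, 0.03, -0.007], "turn": [0, 0, 0]},
  {"dp": [0.06, 0.03, -0.007], "turn": [0, 0, 0]},
  {"dp": [0.1, 0.03, -0.007], "turn": [0, 0, 0]},
  {"dp": [0.135, 0.03, -0.007], "turn": [0, 0, 0]},
  {"dp": [0.15, 0.03, -0.007], "turn": [0, 0, 0]},
  {"dp": [0.157, 0.03, -0.007], "turn": [0, 0, 0]},
  {"dp": [0.161, 0.03, -0.007], "turn": [0, 0, 0]},
  {"dp": [0.163, 0.03, -0.007], "turn": [0, 0, 0]},
  {"dp": [0.163, 0.03, -0.007], "turn": [0, 0, 0]},
  {"dp": [0.163, 0.03, -0.007], "turn": [0, 0, 0]},
])

```text
time: 2.8
tool_pos: [0.471, 0.195, 0.0646]
tool_rot: [1.867, 1.569, 0.223]
contact_force: [0.5, 0.6, 0.5]
opening: 0.0598
```

```bash
python3 look.py 2 wrist scene side; python3 -c "
from h import *
i=pickle.load(open('wrist1.pkl','rb'))[0]
for c in [(200,111),(292,121),(215,0),(306,5)]: print(ray(i,*c,.07,True))"
```

```text
2.8 [0.471  0.195  0.0646] [0.52 0.59 0.52] 0.05983099494176418 [ 0.24  0.51  1.77 -0.    0.86  1.89]
[[ 0.002  0.997 -0.073]
 [ 0.    -0.073 -0.997]
 [-1.     0.002 -0.001]]
[0.5135981 0.2461995 0.07     ]
[0.49541429 0.15029637 0.07      ]
[0.63413954 0.22167925 0.07      ]
[0.62168619 0.1263532  0.07      ]
```

View pics/wrist2.png

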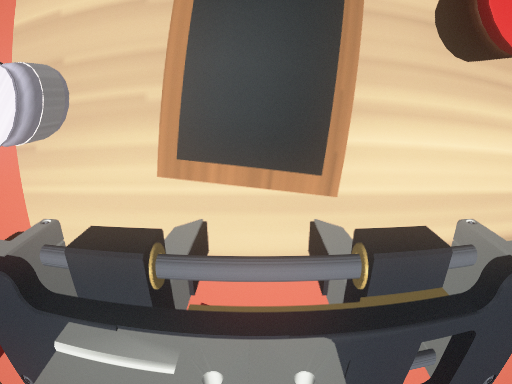

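View pics/side2.png

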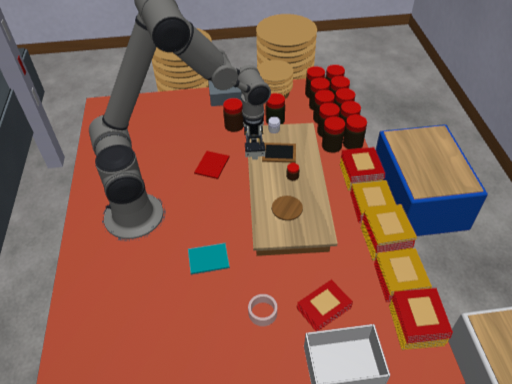

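>>> move_arm([
  {"dp": [0.001, 0.006, 0], "turn": [0, 0, 0]},
  {"dp": [0.001, 0.012, 0], "turn": [0, 0, 0]},
  {"dp": [0.001, 0.018, 0], "turn": [0, 0, 0]},
  {"dp": [0.001, 0.024, 0], "turn": [0, 0, 0]},
  {"dp": [0.001, 0.03, 0], "turn": [0, 0, 0]},
  {"dp": [0.001, 0.036, 0], "turn": [0, 0, 0]},
  {"dp": [0.001, 0.042, 0], "turn": [0, 0, 0]},
  {"dp": [0.001, 0.048, 0], "turn": [0, 0, 0]},
  {"dp": [0.001, 0.054, 0], "turn": [0, 0, 0]},
  {"dp": [0.001, 0.06, 0], "turn": [0, 0, 0]},
])

```text
time: 3.95
tool_pos: [0.5309, 0.1904, 0.0627]
tool_rot: [1.86, 1.571, 0.216]
contact_force: [-1.3, 0.3, -0.6]
opening: 0.06
```

```bash
python3 look.py 3 wrist
```

```text
3.95 [0.5309 0.1904 0.0627] [-1.3   0.32 -0.64] 0.05998625273903975 [0.21 0.59 1.62 0.   0.93 1.85]
[[ 0.     0.997 -0.073]
 [ 0.    -0.073 -0.997]
 [-1.     0.    -0.   ]]
```

View pics/wrist3.png

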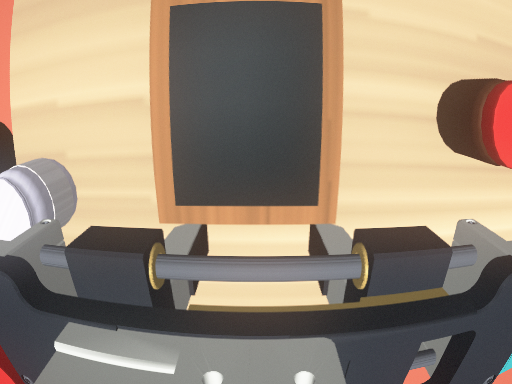

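The board's rear edge is now against both fingers, with corners at (160,223) and (337,223), and it is square to the tool. The tin and the small jar are clear.

Run:
```python
from h import *
i=pickle.load(open('wrist3.pkl','rb'))[0]
n=np.array([np.cos(np.radians(4.15)),-np.sin(np.radians(4.15))])
for c in [(160,223),(337,223),(152,0),(343,0)]:
    q=ray(i,*c,.07,True)[:2]; print(q,q@n)
print(np.array([.5309,.1904])@n)
```

```text
[0.54701335 0.24516737] 0.5278368545170005
[0.54005202 0.14576026] 0.5280876576908681
[0.66957953 0.23606615] 0.6507403035217424
[0.66078297 0.13745141] 0.6491033383960154
0.5157291471163195
```

>>> move_arm([
  {"dp": [0, 0.006, 0], "turn": [0, 0, 0]},
  {"dp": [0, 0.014, 0], "turn": [0, 0, 0]},
  {"dp": [0, 0.022, 0], "turn": [0, 0, 0]},
  {"dp": [0, 0.03, 0], "turn": [0, 0, 0]},
  {"dp": [0, 0.038, 0], "turn": [0, 0, 0]},
  {"dp": [0, 0.046, 0], "turn": [0, 0, 0]},
  {"dp": [0, 0.054, 0], "turn": [0, 0, 0]},
  {"dp": [0, 0.062, 0], "turn": [0, 0, 0]},
  {"dp": [0, 0.07, 0], "turn": [0, 0, 0]},
  {"dp": [0, 0.075, 0], "turn": [0, 0, 0]},
])

```text
time: 5.0
tool_pos: [0.606, 0.1848, 0.0627]
tool_rot: [1.668, 1.57, 0.024]
contact_force: [-2.7, 0.6, 1.9]
opening: 0.0598
```

>>> move_arm([
  {"dp": [0, 0.003, 0], "turn": [0, 0, 0]},
  {"dp": [0, 0.005, 0], "turn": [0, 0, 0]},
  {"dp": [0, 0.005, 0], "turn": [0, 0, 0]},
])

```text
time: 5.3
tool_pos: [0.6104, 0.1845, 0.0627]
tool_rot: [1.593, 1.57, -0.051]
contact_force: [0.3, -0.1, -0.6]
opening: 0.06
```

```bash
python3 look.py 4 wrist scene side
python3 - <<'E'
from h import *
for n,(a,b,c,d) in (("scene",(190,330,250,400)),("side",(100,220,230,360))):
    p=pickle.load(open(n+'4.pkl','rb'))[1]
    cv2.imwrite(f"pics/{n}4z.png",cv2.resize(p[a:b,c:d],None,fx=5,fy=5,interpolation=cv2.INTER_CUBIC)[:,:,::-1])
E
```

```text
5.3 [0.6104 0.1845 0.0627] [ 0.27 -0.13 -0.64] 0.0600432908334657 [ 0.17  0.7   1.39 -0.    1.05  1.82]
[[ 0.001  0.997 -0.073]
 [-0.    -0.073 -0.997]
 [-1.     0.001 -0.   ]]
```

View pics/wrist4.png

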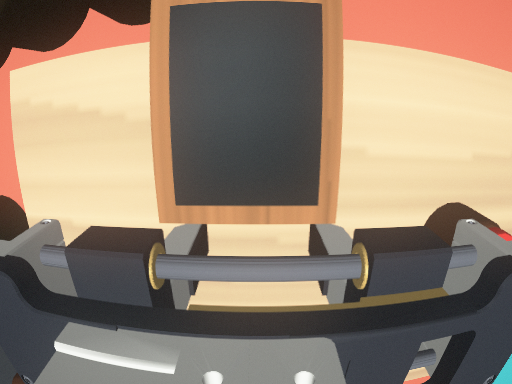

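View pics/scene4z.png

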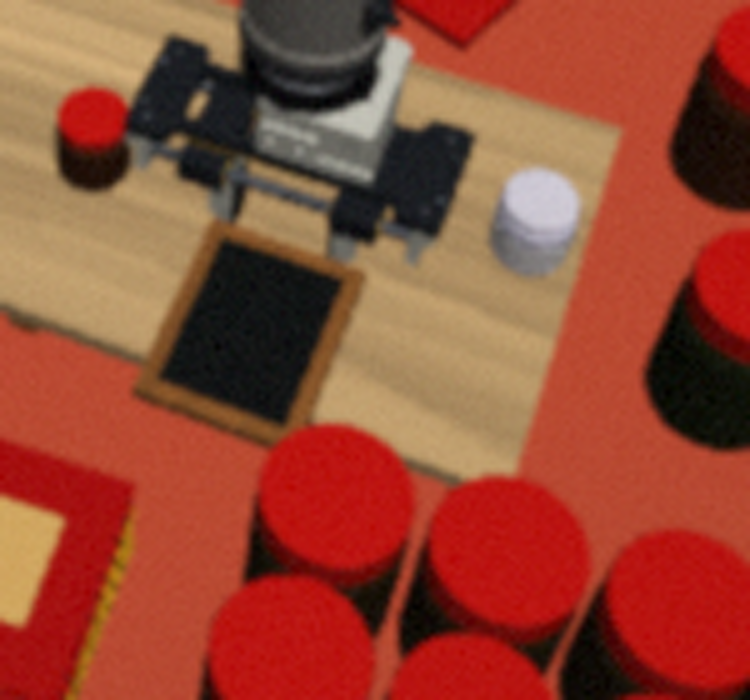

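View pics/side4z.png

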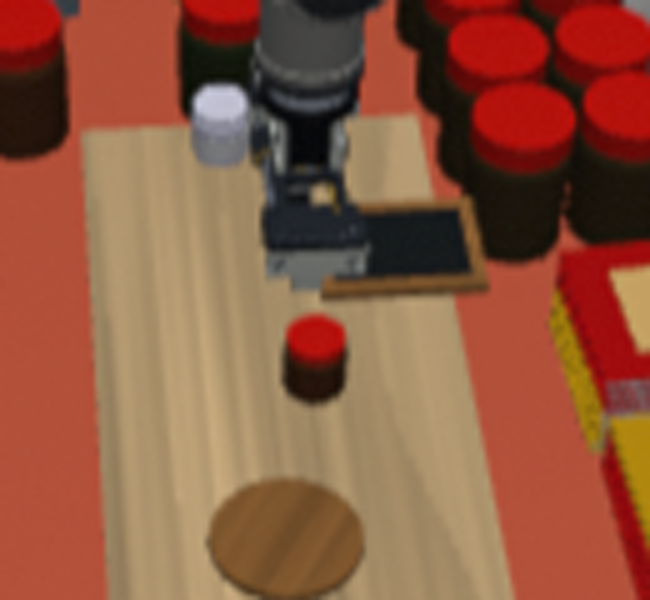

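The wrist view shows the board square and past the front edge. The step edge meets its right side at about (343,39), and its rear corners are at (160,223) and (337,223). The other two views show it sticking out with everything else untouched. Next is the overhang.

```bash
cat > over.py <<'E'
from h import *
import sys
k=sys.argv[1]
n=np.array([np.cos(np.radians(4.15)),-np.sin(np.radians(4.15))]); t=np.array([-n[1],n[0]])
i,p,d=pickle.load(open(f'wrist{k}.pkl','rb'))
hsv=cv2.cvtColor(p,cv2.COLOR_RGB2HSV)
red=((hsv[...,0]<9)|(hsv[...,0]>172))&(hsv[...,1]>120)
q=[]
for u in list(range(20,146,6))+list(range(350,500,6)):
    col=red[:190,u]; v=np.nonzero(col)[0]
    if len(v)>5 and v[0]<30 :
        run=v[0]
        while run<189 and col[run]: run+=1
        q.append(ray(i,u,run-.5,.06,True)[:2])
q=np.array(q); N=q@n;T=q@t
c=np.polyfit(T,N,1); ok=abs(N-np.polyval(c,T))<.003; c=np.polyfit(T[ok],N[ok],1)
e=np.polyval(c,.228)
print("wrist edge pts",ok.sum(),"edge n at t=.228",e.round(4),"edge yaw",(-4.15-np.degrees(np.arctan(c[0]))).round(2))
for uv in [(160,223),(337,223)]:
    r=ray(i,*uv,.07,True)[:2]@n; print("rear n",r.round(4),"overhang",(r+.13-e).round(4))
E
python3 over.py 4
python3 - <<'E'
from meas import *
n=np.array([np.cos(np.radians(4.15)),-np.sin(np.radians(4.15))])
i=pickle.load(open('scene4.pkl','rb'))[0]
for c in [(137,391),(278,442),(215,226),(361,270)]:
    q=ray(i,250+c[0]/5,190+c[1]/5,.07)[:2]; print("scene corner",q.round(4),(q@n).round(4))
q=[ray(i,250+c[0]/5,190+c[1]/5,.06)[:2] for c in [(0,302),(138,353),(330,428),(455,472)]]; print("scene edge n",[(x@n).round(4) for x in q])
i=pickle.load(open('side4.pkl','rb'))[0]
for c in [(468,199),(487,288)]:
    q=ray(i,230+c[0]/5,100+c[1]/5,.07)[:2]; print("side corner",q.round(4),(q@n).round(4))
q=[ray(i,230+c[0]/5,100+c[1]/5,.06)[:2] for c in [(420,125),(434,190),(458,300),(490,450),(510,580)]]; print("side edge n",[(x@n).round(4) for x in q])
for s in("scene","side"):
    board(s,4,np.array([.69,.175]))
E
```

```text
wrist edge pts 17 edge n at t=.228 0.7193 edge yaw -9.86
rear n 0.6076 overhang 0.0183
rear n 0.6078 overhang 0.0185
scene corner [0.7509 0.1365] 0.7391
scene corner [0.7551 0.2215] 0.737
scene corner [0.6264 0.1459] 0.6142
scene corner [0.6278 0.2381] 0.609
scene edge n [np.float64(0.7112), np.float64(0.7103), np.float64(0.7115), np.float64(0.7094)]
side corner [0.7533 0.2258] 0.7349
side corner [0.7456 0.1239] 0.7347
side edge n [np.float64(0.711), np.float64(0.7117), np.float64(0.7129), np.float64(0.7139), np.float64(0.7093)]
scene inner face centre [0.6877 0.1852] size [0.0776 0.1066] long yaw -3.89
side inner face centre [0.9544 0.0154] size [0.0559 0.4001] long yaw -89.91
```

The wrist edge fit is unusable: its yaw came out at -9.9° against the known -4.15°. Scene, side and the wrist's rear-edge reading agree on about 26 mm of overhang (24–27 mm), so 14 mm more.

>>> move_arm([
  {"dp": [0, 0.003, 0], "turn": [0, 0, 0]},
  {"dp": [0, 0.007, 0], "turn": [0, 0, 0]},
  {"dp": [0, 0.011, 0], "turn": [0, 0, 0]},
  {"dp": [0, 0.013, 0], "turn": [0, 0, 0]},
  {"dp": [0, 0.014, 0], "turn": [0, 0, 0]},
  {"dp": [0, 0.014, 0], "turn": [0, 0, 0]},
  {"dp": [0, 0.014, 0], "turn": [0, 0, 0]},
])

```text
time: 6.15
tool_pos: [0.6242, 0.1835, 0.0627]
tool_rot: [1.616, 1.57, -0.028]
contact_force: [-0.1, -0.7, 0.9]
opening: 0.0602
```

>>> move_arm([
  {"dp": [0, -0.006, 0], "turn": [0, 0, 0]},
  {"dp": [0, -0.015, 0], "turn": [0, 0, 0]},
  {"dp": [0, -0.02, 0], "turn": [0, 0, 0]},
  {"dp": [-0.02, -0.02, 0], "turn": [0, 0, 0]},
  {"dp": [-0.06, -0.02, 0], "turn": [0, 0, 0]},
  {"dp": [-0.1, -0.02, 0], "turn": [0, 0, 0]},
  {"dp": [-0.14, -0.03, 0], "turn": [0, 0, 0]},
  {"dp": [-0.14, -0.03, 0], "turn": [0, 0, 0]},
  {"dp": [-0.14, -0.03, 0], "turn": [0, 0, 0]},
])

```text
time: 7.05
tool_pos: [0.594, 0.1859, 0.2039]
tool_rot: [1.798, 1.568, 0.154]
contact_force: [0.6, 0.3, -0.1]
opening: 0.06
```

```bash
python3 look.py 5 wrist scene side
python3 - <<'E'
from h import *
for n,(a,b,c,d) in (("scene",(190,330,250,400)),("side",(100,220,230,360))):
    p=pickle.load(open(n+'5.pkl','rb'))[1]
    cv2.imwrite(f"pics/{n}5z.png",cv2.resize(p[a:b,c:d],None,fx=5,fy=5,interpolation=cv2.INTER_CUBIC)[:,:,::-1])
E
```

```text
7.05 [0.594  0.1859 0.2039] [ 0.63  0.26 -0.1 ] 0.06000896819976369 [ 0.18  0.54  1.27 -0.    1.33  1.82]
[[ 0.002  0.997 -0.073]
 [ 0.    -0.073 -0.997]
 [-1.     0.002 -0.001]]
```

View pics/wrist5.png

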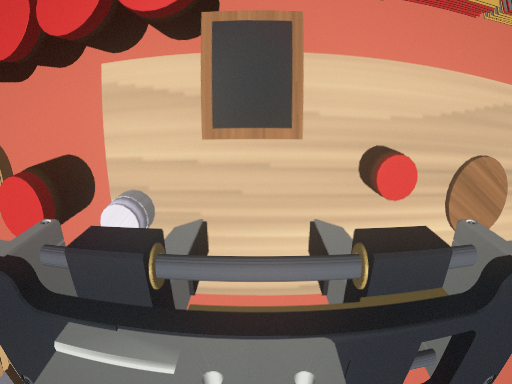

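View pics/scene5z.png

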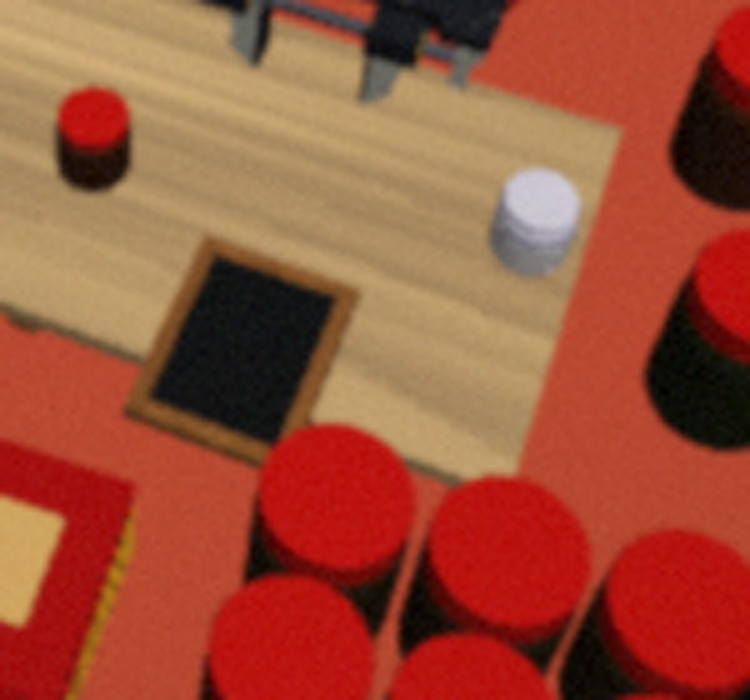

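View pics/side5z.png

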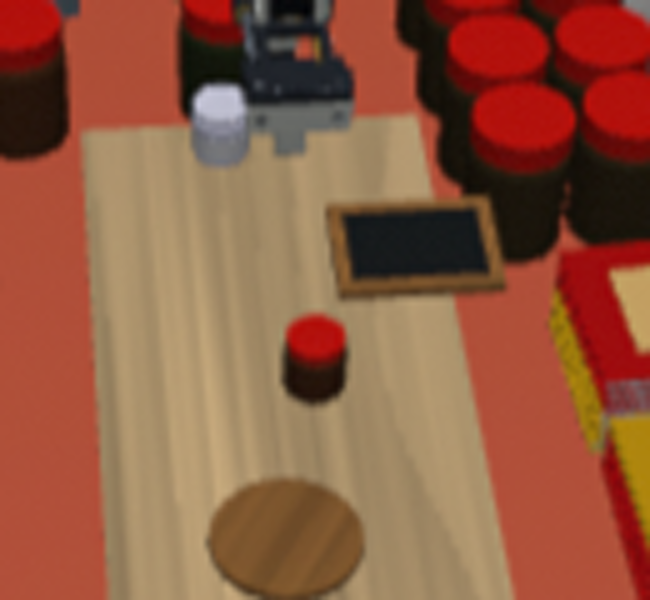

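The board lies flat and square over the edge and the hand is clear. In the wrist view its corners are (202,12), (302,12), (302,138) and (202,138). The small jar, tin and trivet look unmoved. Last measurement:

Run:
```python
from meas import *
n=np.array([np.cos(np.radians(4.15)),-np.sin(np.radians(4.15))]);t=np.array([-n[1],n[0]])
i,p,d=pickle.load(open('wrist5.pkl','rb'))
hsv=cv2.cvtColor(p,cv2.COLOR_RGB2HSV)
for c in [(202,12),(302,12),(202,138),(302,138)]:
    q=ray(i,*c,.07,True)[:2]; print("wrist corner",(q@n).round(4),(q@t).round(4))
E_=[]
for u in list(range(120,196,15))+list(range(310,480,15)):
    w=(hsv[:100,u,0]>11)&(hsv[:100,u,0]<28)&(hsv[:100,u,2]>150)
    v=np.nonzero(w[25:])[0]
    if len(v): q=ray(i,u,25+v[0]-.5,.06,True)[:2]; E_.append(((q@n).round(4),(q@t).round(3)))
print("wrist edge",[tuple(map(float,x)) for x in E_])
i,p,d=pickle.load(open('scene5.pkl','rb'))
for c in [(124,411),(205,237),(359,292)]:
    q=ray(i,250+c[0]/5,190+c[1]/5,.07)[:2]; print("scene corner",(q@n).round(4))
i,p,d=pickle.load(open('side5.pkl','rb'))
for c in [(489,196),(505,288),(328,204),(342,298)]:
    q=ray(i,230+c[0]/5,100+c[1]/5,.07)[:2]; print("side corner",(q@n).round(4))
for s in("wrist","scene","side"):
    board(s,5,np.array([.702,.175])); step(s,5)
for s in ("scene","side"):
    i,p,d=pickle.load(open(s+"5.pkl","rb"))
    P=pmap(i,d); z=P[...,2]
    m=((z>0.102)&(z<0.118)&(P[...,0]>0.4)&(P[...,0]<0.76)&(P[...,1]>-.3)&(P[...,1]<.37)).astype(np.uint8)
    nl,lab,st,ce=cv2.connectedComponentsWithStats(m)
    for k in range(1,nl):
        if st[k,4]>25: print(s,P[lab==k].mean(0).round(4))
    b=(P[...,0]-.70)*n[0]+(P[...,1]-.177)*n[1]; c=(P[...,0]-.70)*t[0]+(P[...,1]-.177)*t[1]
    mm=(d>0)&(abs(b)<.05)&(abs(c)<.04)&(abs(z-.07)<.03)
    A=np.c_[b[mm],c[mm],np.ones(mm.sum())]; print(s,"board plane",np.linalg.lstsq(A,z[mm],rcond=None)[0].round(4))
```

```text
wrist corner 0.7502 0.2836
wrist corner 0.7494 0.1859
wrist corner 0.6223 0.2843
wrist corner 0.6221 0.1853
wrist edge [(0.7094, 0.376), (0.7094, 0.358), (0.7096, 0.341), (0.7091, 0.324), (0.7099, 0.308), (0.7098, 0.292), (0.7091, 0.177), (0.709, 0.161), (0.7091, 0.145), (0.7084, 0.129), (0.709, 0.112), (0.7088, 0.095), (0.7089, 0.077), (0.7092, 0.057), (0.7087, 0.037), (0.7085, 0.016), (0.7086, -0.008), (0.709, -0.033)]
scene corner 0.7539
scene corner 0.6242
scene corner 0.6243
side corner 0.7521
side corner 0.7485
side corner 0.6231
side corner 0.6223
wrist inner face centre [0.7015 0.1848] size [0.0765 0.1055] long yaw -4.1
wrist front offset along n 0.1383 yaw -4.23 n 291 rms 0.0004 abs point [0.713  0.0379]
scene inner face centre [0.7014 0.1846] size [0.0772 0.1064] long yaw -4.46
scene rear offset along n -0.1358 yaw -4.18 n 119 rms 0.0013 abs point [0.4396 0.0579]
scene front offset along n 0.1394 yaw -4.03 n 121 rms 0.0011 abs point [0.714  0.0378]
side inner face centre [0.6998 0.1848] size [0.075  0.1066] long yaw -4.12
side rear offset along n -0.1389 yaw -4.23 n 110 rms 0.001 abs point [0.4365 0.0582]
side front offset along n 0.1353 yaw -4.12 n 93 rms 0.0011 abs point [0.71   0.0381]
scene [0.6028 0.0552 0.1102]
scene [0.5721 0.327  0.1087]
scene board plane [0.0016 0.0012 0.0695]
side [0.5673 0.3255 0.1094]
side [0.5954 0.0515 0.1112]
side board plane [0.0048 0.0207 0.0709]
```

The overhang reads 41 to 43 mm across the views, the yaw matches the edge within about 0.4°, and the board is flat. The hand is clear, so I'm handing in.

```bash
python3 -c "
from cell import robot
print(robot.hand_in()); print(robot.observe()['time'])"
```

```text
the job is handed in; nothing more can be done
None
the job is handed in; nothing more can be done
```

The price board now sticks out about 41–42 mm past the step's front edge, lying flat and square to it, and the job is handed in. I pushed it along the step top with both fingertips, 60 mm apart, then backed off and raised the hand clear. It took about 7.2 s, and the wrist force readings after each move stayed under about 4 N.

| Last check (after the hand was clear) | Reading |
|---|---|
| Overhang | wrist 41–43 mm, scene about 43 mm, side about 40–41 mm |
| Board yaw | -4.1° to -4.5°, against -4.0° to -4.2° for the step edge |
| Board top | 0.0695 m (scene) and 0.0709 m (side), so flat |
| Small jar and tin | scene readings within 0.3 mm of those before the push |
| Trivet | looked unmoved in the pictures; not measured |

Some readings disagreed or failed:
- **Scene and side cameras:** they differ by about 4 mm on where the step edge is, so the overhang is good to about ±3 mm.
- **Mid-push edge fit:** one wrist-camera fit of the edge failed, giving a yaw of -9.9°, and I threw it out. The final wrist view measured the edge cleanly.
- **Side camera tilt:** its depth fit showed about 1.2° of tilt across the board. The scene camera showed less than 0.1°, so I took the side reading as noise.

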